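Set the shaft mark-up on the bench centres and lock it

ROBOT

A 6-joint arm with a two-finger parallel gripper is mounted at the origin on a cart in front of the work surface, level with it; the furniture and walls round the work are solid. World frame = base frame: x ahead of the robot, y to its left, z up, the work surface at z = 0. Lengths are in mm, angles in degrees, forces in N, time in s.
With the tool pointing down it reaches from about 250 to 775 mm from the base axis. Payload 4 kg.
Tool frame: the origin (TCP) lies between the finger pads; the fingertips stand r.finger_overhang ahead of it and the grasp point (between the pads) lies 3 mm ahead of it (r.finger_overhang is the distance from the TCP to the fingertips, in mm); z points along the fingers, y is the line along which they close (so a half turn about z gives the same grasp; the last joint's range is limited). The gripper opens to 85 mm and grips with 20 to 120 N. Pads are 22 mm wide; open, the fingers measure 114 mm over their backs; the gripper's body (76 mm by 85 mm) begins 54 mm behind the grasp point. The pads swing forward as they close: fully open they stand 13 mm farther back than shut.
Start: joints at [-72.542, 4.996, 78.535, -0, 96.463, -5.907], TCP at [218.123, -504.914, 253.341] pointing down, gripper open.
Joint ranges: [-177.83, 177.83], [-43.37, 116.18], [15.69, 146.23], [-61.86, 241.86], [9.47, 152.12], [-147.06, 147.06]. Speed limits (degrees/s): [159.86, 159.86, 180, 180, 180, 180].

INTERFACE

Orientations are given as a 3x3 rotation matrix whose columns are the frame's x, y, z axes.
In Python, from cell import readout, viewer, order, r gives the robot as it stands. The module is installed in compiled form; this text tells all that it offers.
- The arm moves only by the shell command python3 -m creep 'ROWS' [FORCE]. ROWS is JSON, a list of rows, each an object of numbers: "tx", "ty", "tz": the shift along the tool's x, y, z in mm; "roll": the turn about the tool's z in rad; "jaw": the closure, from 0 (fully open) to 1 (shut). In form: [{"tx": .., "ty": .., "tz": .., "roll": .., "jaw": ..}, ...]. A call has 1 to 20 rows; each row shifts and turns the commanded pose from where the row before left it, along the tool's axes as they then stand; what a row does not reach is not made up. A row lasts 1/8 s, in which the tool goes at most 62.5 mm and 10.7 degrees, less where a joint would pass 70% of its speed; a pose out of reach is approached as far as the arm can. A call with a gripper value outside its range is refused whole. The fingers move at their own pace and stop on an object; FORCE is the grip in N (left out, the last holds). Time passes only in rows, so rows that do not move let the fingers close. It gives the time, the measured TCP pose, the force, the opening and the grip force at its end, in the units of the state.
- readout.observe(): the state, without advancing time (a new reading comes with each control period).
- viewer.get_image(name): name is "side" or "top"; returns a dict with "color" (400x640x3 uint8, red, green, blue), "z_map" (400x640 float32, mm along the optical axis (not along the pixel's ray), 0 where there is no reading), "intrinsics" (3x3 intrinsics, pixels), "dist_coeffs" ([k1, k2, p1, p2, k3] as OpenCV has them; the pictures are not rectified), "R" (3x3) and "t" (3): a world point X has camera coordinates R X + t. Camera axes: x right, y down, z forward; pixel columns grow to the right and rows downward; lengths in mm; the calibration is good to about 2 mm. A picture is of the moment at which its call begins.
- order.sign_off(): hands the job in; it is judged then, once.
The state is a dict: "clock": time; "joints": joint angles; "dq": joint speeds; "joint_efforts": joint torques, N m; "tcp_pos": TCP position; "tcp_rot": TCP orientation; "contact_force": force on the tool from outside, world axes, zero at the start; "torque": the same for the moment, N m; "finger_gap": finger opening in mm; "gripper_force": force on a finger pad.
Only numpy, scipy, OpenCV 4.12 (cv2) and the standard library are available. Lean on these libraries where they do the work, as an engineer would, in place of code of your own. Each camera call takes 0.05 s, during which the arm holds its last target. There are 200 camera calls.

TASK

Turn the steel shaft between the bench centres until its yellow line faces straight up, and leave it so; then swing the red-knobbed lock lever on the tailstock fully round to its stop at the front. Do not bump the inspection lamp that hangs over the shaft, and leave the spray can, tape measure and paint tin standing where they are.

Things in the scene. Friction and masses are not known exactly. Their poses are not given: they have to be found in the camera images.
- centres: Green bench centres, fixed to the table: bed 70 (x) x 340 (y) x 24 mm, two posts 44 (x) x 36 (y) mm at y = -139 (headstock) and +139 mm (tailstock), tops at z = 139 mm. Origin: centre of the bed's underside, on the table; -x (the front) faces the robot. The shaft's axis runs along y at x = 0, z = 115 mm, 91 mm above the bed.
- shaft (a joint): Turning angle of the shaft about the +y axis of the centres, rad. 0 (and every full turn, 2 pi) is yellow line straight up; at pi/2 the line faces +x of the centres (away from the robot), at 3 pi/2 the front, at pi down. It turns freely both ways past a full turn, against friction of about 0.15 N m, and stays where it is left.
- shaft_mid (a point): Point on the shaft's axis, 20 mm to +y of the bed's centre: the middle of the free length for gripping. The steel shaft is 36 mm in diameter from y = -60 to +90 mm of the bed (24 mm outside that), with a yellow painted line 5 mm wide along it. This point turns with the shaft: z points out of the yellow line, y is the shaft's axis.
- lock (a joint): Angle of the lock lever, rad: 0 points outboard along +y of the centres; it grows counter-clockwise seen from above to the stop at 1.4, where it points to the front (-x). Friction about 0.08 N m; it stays where it is left.
- lock_knob (a point): Middle of the upright red knob of the lock lever: a cylinder 16 mm in diameter, 36 mm tall (18 mm above and below this point), 62 mm from the lever's upright pivot. The pivot stands at x = 0, y = +139 mm of the centres; this point is 173 mm above the table. Under the knob is the flat lever, 155 mm above the table at its top.
- lamp: Inspection lamp on a fixed stand behind the centres. Origin: underside of its round black base (92 mm wide). Post 16 mm in diameter. A white shade 82 mm in diameter hangs 85 mm to -x of the post (own axes), 281 to 324 mm above the table, partly over the shaft: a gripper cannot come straight down there but must lean towards the robot. An arm joins post and shade, up to 370 mm.
- spray_can_b: Spray can with a green cap, standing, 52 mm in diameter, 171 mm tall. Origin: centre of its underside. A bystander.
- tape_measure: Yellow tape measure, standing, 36 x 92 x 72 mm. Origin: centre of its underside. A bystander.
- paint_tin: Paint tin, standing, 77 mm in diameter and 77 mm tall. Origin: centre of its underside. A bystander.
- dog_tail (a point): End of the tail of the dark driving dog clamped on the shaft, 50 mm from the shaft's axis on the side opposite the yellow line, at y = -78 mm of the bed. The dog is a ring 44 mm in diameter and 16 mm wide, its tail 14 mm square. It turns with the shaft.

How it is judged:
By the outcome, as a careful person would: the job done as asked, in the order asked, and still so for the second after the job is handed in, with the robot touching nothing.
It also fails if it takes over 72 s, if anything falls off the work surface, if the arm or the gripper's body presses on something with over 40 N, if the wrist force passes 120 N, or if a joint passes its speed limit or range.

## Working session

There is one attempt and no reset: what is moved stays moved. The work goes in short steps, Python scripts to look and compute and a shell command to move; the robot and the scene stay as the last step left them, time stands still between calls to the robot, and variables do not carry over. Pictures are saved under pics/ and viewed, at most 10 in all, crops included, and the job is handed in when it is done.

```bash
mkdir -p pics; python3 - <<'E'
from cell import readout, viewer, r
import cv2
for n in("side","top"):
    d=viewer.get_image(n); cv2.imwrite(f"pics/{n}0.png",d["color"][:,:,::-1])
    print(n,d["intrinsics"].tolist(),d["dist_coeffs"],(-d["R"].T@d["t"]).round(),d["R"].round(2).tolist())
print(r.finger_overhang,readout.observe())
E
```

```text
side [[455.14611747302473, 0.0, 320.7432822266615], [0.0, 455.14611747302473, 202.52894322881917], [0.0, 0.0, 1.0]] [-0.00062744  0.          0.          0.          0.        ] [ 364. -745.  529.] [[0.98, -0.22, 0.0], [-0.1, -0.43, -0.9], [0.2, 0.88, -0.44]]
top [[463.1445769975346, 0.0, 322.31361507032284], [0.0, 463.1445769975346, 202.38169694760577], [0.0, 0.0, 1.0]] [0.04105547 0.         0.         0.         0.        ] [ 370.   55. 1195.] [[0.03, -1.0, 0.02], [-0.99, -0.03, -0.14], [0.14, -0.01, -0.99]]
22.0 {'clock': 0.1, 'joints': array([-7.25418894e+01,  5.03524617e+00,  7.86189955e+01,  1.11244997e-04,
        9.64632397e+01, -5.90718903e+00]), 'dq': array([-5.78364416e-03,  1.06886195e-02, -2.15249070e-01, -1.60036906e-02,
        2.48120524e-02,  1.90316378e-04]), 'joint_efforts': array([ 2.58955559e-03, -3.53013790e+01, -3.14218926e+01, -4.29123565e-05,
        7.88383302e-03,  3.09605088e-07]), 'tcp_pos': array([ 217.99451781, -504.4936333 ,  252.22682499]), 'tcp_rot': array([[ 9.17994964e-01,  3.96591567e-01, -6.13307182e-04],
       [ 3.96591984e-01, -9.17992903e-01,  1.95656284e-03],
       [ 2.12944682e-04, -2.03934755e-03, -9.99997898e-01]]), 'contact_force': array([0.06719739, 0.73458778, 0.19341065]), 'torque': array([-0.03161489,  0.03307962, -0.03504439]), 'gripper_force': 0.0, 'finger_gap': 85.1500164217411}
```

View pics/side0.png

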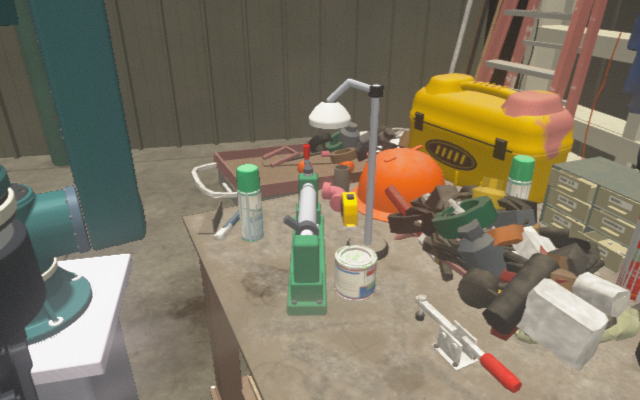

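View pics/top0.png

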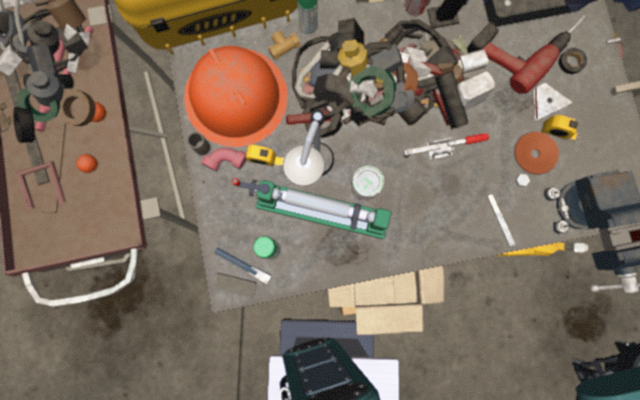

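```bash
cat > h.py <<'E'
import numpy as np, cv2
from cell import viewer, readout
def W(d,u,v,z=None):
    """pixel -> world using depth, or height plane z"""
    K=d["intrinsics"]; p=cv2.undistortPoints(np.array([[[u,v]]],float),K,d["dist_coeffs"])[0,0]
    ray=np.array([p[0],p[1],1.]); R,t=d["R"],d["t"]
    if z is None:
        return R.T@(ray*d["z_map"][int(v),int(u)]-t)
    c=-R.T@t; q=R.T@ray; return c+q*(z-c[2])/q[2]
def P(d,X):
    return cv2.projectPoints(np.atleast_2d(np.array(X,float)),cv2.Rodrigues(d["R"])[0],np.asarray(d["t"],float),d["intrinsics"],d["dist_coeffs"])[0][:,0]
def crop(d,x0,y0,x1,y1,s,name):
    cv2.imwrite(f"pics/{name}.png",cv2.resize(np.ascontiguousarray(d["color"][y0:y1,x0:x1,::-1]),None,fx=s,fy=s,interpolation=cv2.INTER_CUBIC))
E
python3 - <<'E'
from h import *
t=viewer.get_image("top"); s=viewer.get_image("side")
crop(t,230,130,400,250,4.5,"t1"); crop(s,220,70,400,320,2.4,"s1")
E
```

```text
(no output)
```

View pics/t1.png

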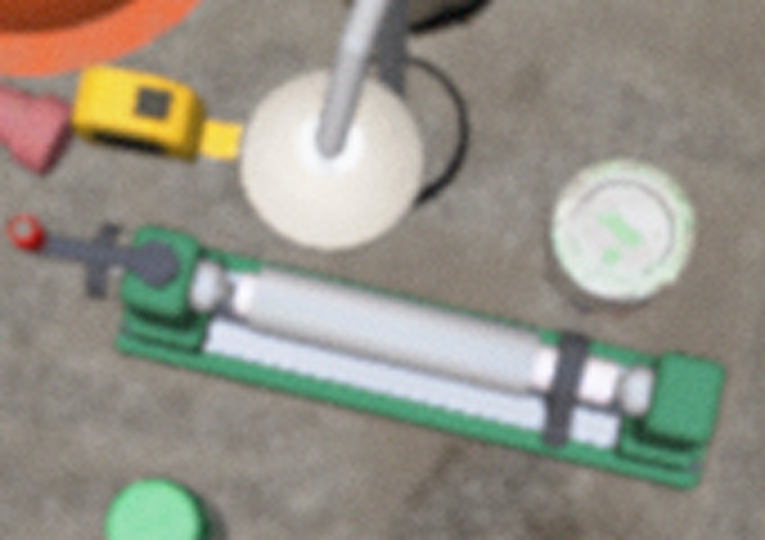

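View pics/s1.png

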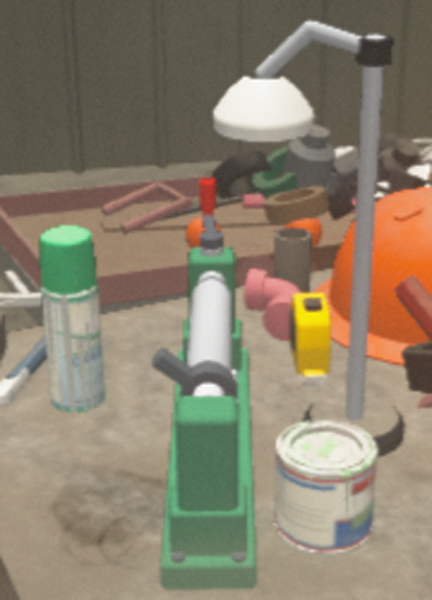

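```bash
python3 - <<'E'
from h import *
t=viewer.get_image("top"); s=viewer.get_image("side")
T=lambda x,y,z:W(t,230+x/4.5,130+y/4.5,z)
S=lambda x,y:(220+x/2.4,70+y/2.4)
piv=T(156,262,158)
head=T(686,386,139)  # top face centre
kn=T(27,229,191)
print("piv",piv,"head",head,"knob",kn, np.linalg.norm(piv-head)," knobr",np.linalg.norm((kn-piv)[:2]))
yv=(piv-head)[:2]; yv/=np.linalg.norm(yv); print("yaw",np.degrees(np.arctan2(-yv[0],yv[1])))
# bed corners on top z=24 : right-front, left-front
a=T(697,475,24);b=T(120,338,24); print("bed front corners",a,b,np.linalg.norm(a-b)); yb=(b-a)[:2]/np.linalg.norm((b-a)[:2]); print("yaw",np.degrees(np.arctan2(-yb[0],yb[1])))
xb=np.array([yb[1],-yb[0]]); print("origin from bed",(a+b)[:2]/2+35*xb,"from posts",(piv+head)[:2]/2)
print("shade",T(332,160,281),T(332,160,300)); print("can",T(158,525,171),"tin",T(622,230,77),"tape",T(140,110,72))
# tail: tip by depth
for x,y in((555,430),(557,420)): print("tail depth",W(t,230+x/4.5,130+y/4.5))
u,v=S(160,360); print("tail side depth",W(s,u+1,v))
np.savez("c.npz")
E
```

```text
piv [544.81700209 173.70606904 158.        ] head [492.18221675 -96.95342075 139.        ] knob [553.6080266  233.31805999 191.        ] 276.3837550244691  knobr 60.256713954067074
yaw -11.00487714580901
bed front corners [ 455.2882287 -120.2101421   24.       ] [523.21996926 207.28909858  24.        ] 334.4704381817401
yaw -11.718436427180583
origin from bed [523.52461175  36.4308951 ] from posts [518.49960942  38.37632415]
shade [572.7924825   83.23514512 281.        ] [568.58123155  82.65843518 300.        ]
can [412.53121315 165.32456474 171.        ] tin [583.98345475 -70.08160811  77.        ] tape [643.7920561  196.05862887  72.        ]
tail depth [466.82210611 -29.72471228 148.16106042]
tail depth [472.46416597 -31.10998512 142.46866509]
tail side depth [464.80314688 -36.85907901 144.27187986]
```

```bash
python3 -m creep '[{"roll":0.152,"jaw":1},{"roll":0.152,"jaw":1},{"roll":0.151,"jaw":1},{"roll":0.151,"jaw":1},{"tx":12.9,"ty":-43,"jaw":1},{"tx":12.9,"ty":-43,"jaw":1},{"tx":12.9,"ty":-43,"jaw":1},{"tx":12.9,"ty":-43,"jaw":1},{"tx":12.9,"ty":-43,"jaw":1},{"tx":12.9,"ty":-43,"jaw":1},{"tx":12.9,"ty":-43,"jaw":1},{"tx":12.9,"ty":-43,"jaw":1},{"tx":12.9,"ty":-43,"jaw":1},{"tx":12.9,"ty":-43,"jaw":1},{"tx":12.9,"ty":-43,"jaw":1},{"tx":13,"ty":-43,"jaw":1},{"jaw":1},{"jaw":1}]'
```

```text
invalid input at $[0]: expected keys tx, ty, tz, roll, jaw
```

```bash
python3 -m creep '[{"tx":0,"ty":0,"tz":0,"roll":0.152,"jaw":1},{"tx":0,"ty":0,"tz":0,"roll":0.152,"jaw":1},{"tx":0,"ty":0,"tz":0,"roll":0.151,"jaw":1},{"tx":0,"ty":0,"tz":0,"roll":0.151,"jaw":1},{"tx":13,"ty":-43,"tz":0,"roll":0,"jaw":1},{"tx":13,"ty":-43,"tz":0,"roll":0,"jaw":1},{"tx":13,"ty":-43,"tz":0,"roll":0,"jaw":1},{"tx":13,"ty":-43,"tz":0,"roll":0,"jaw":1},{"tx":13,"ty":-43,"tz":0,"roll":0,"jaw":1},{"tx":13,"ty":-43,"tz":0,"roll":0,"jaw":1},{"tx":13,"ty":-43,"tz":0,"roll":0,"jaw":1},{"tx":13,"ty":-43,"tz":0,"roll":0,"jaw":1},{"tx":13,"ty":-43,"tz":0,"roll":0,"jaw":1},{"tx":13,"ty":-43,"tz":0,"roll":0,"jaw":1},{"tx":13,"ty":-43,"tz":0,"roll":0,"jaw":1},{"tx":12,"ty":-43,"tz":0,"roll":0,"jaw":1},{"tx":0,"ty":0,"tz":0,"roll":0,"jaw":1},{"tx":0,"ty":0,"tz":0,"roll":0,"jaw":1}]'
```

```text
clock: 2.55
tcp_pos: [471.5, -29.7, 253.2]
tcp_rot: [[0.98, -0.197, -0.001], [-0.197, -0.98, -0.001], [-0.0, 0.001, -1.0]]
contact_force: [0.3, 0.2, 0.1]
finger_gap: 0.1
gripper_force: 0.0
```

```bash
python3 -m creep '[{"tx":0,"ty":0,"tz":35,"roll":0,"jaw":1},{"tx":0,"ty":0,"tz":35,"roll":0,"jaw":1},{"tx":0,"ty":0,"tz":8,"roll":0,"jaw":1},{"tx":0,"ty":0,"tz":8,"roll":0,"jaw":1},{"tx":0,"ty":0,"tz":8,"roll":0,"jaw":1},{"tx":0,"ty":0,"tz":8,"roll":0,"jaw":1},{"tx":0,"ty":0,"tz":8,"roll":0,"jaw":1}]'
python3 -m creep '[{"tx":0,"ty":0,"tz":7,"roll":0,"jaw":1},{"tx":0,"ty":0,"tz":7,"roll":0,"jaw":1},{"tx":0,"ty":0,"tz":7,"roll":0,"jaw":1}]'
```

```text
clock: 3.42
tcp_pos: [472.2, -30.4, 146.4]
tcp_rot: [[0.98, -0.198, 0.003], [-0.198, -0.98, -0.001], [0.003, 0.0, -1.0]]
contact_force: [-6.1, 0.8, 12.0]
finger_gap: -0.3
gripper_force: 6.6
clock: 3.8
tcp_pos: [468.4, -29.6, 124.1]
tcp_rot: [[0.98, -0.198, -0.008], [-0.198, -0.98, 0.001], [-0.008, 0.0, -1.0]]
contact_force: [-13.9, 2.2, 9.8]
finger_gap: 0.3
gripper_force: 6.9
```

```bash
python3 -m creep '[{"tx":0,"ty":0,"tz":6,"roll":0,"jaw":1},{"tx":0,"ty":0,"tz":6,"roll":0,"jaw":1},{"tx":0,"ty":0,"tz":6,"roll":0,"jaw":1},{"tx":0,"ty":0,"tz":5,"roll":0,"jaw":1},{"tx":2,"ty":0,"tz":0,"roll":0,"jaw":1},{"tx":2,"ty":0,"tz":0,"roll":0,"jaw":1}]'
python3 - <<'E'
from h import *
s=viewer.get_image("side"); crop(s,240,120,380,320,3,"s2")
E
```

```text
clock: 4.55
tcp_pos: [466.8, -29.3, 99.9]
tcp_rot: [[0.98, -0.198, -0.023], [-0.198, -0.98, 0.004], [-0.023, 0.001, -1.0]]
contact_force: [-33.9, 6.8, 18.3]
finger_gap: -0.0
gripper_force: 0.0
```

View pics/s2.png

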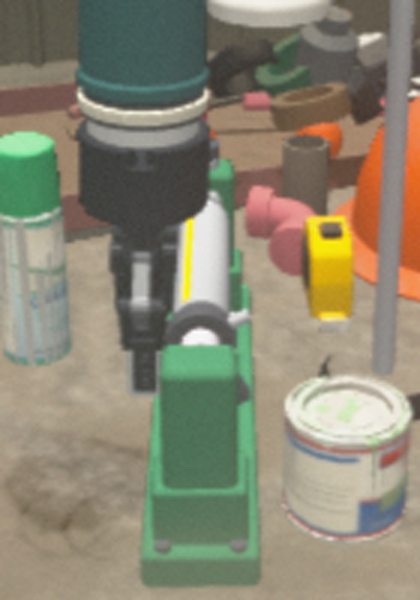

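```bash
python3 -m creep '[{"tx":-10,"ty":0,"tz":0,"roll":0,"jaw":1},{"tx":-25,"ty":0,"tz":0,"roll":0,"jaw":1},{"tx":-25,"ty":0,"tz":0,"roll":0,"jaw":1},{"tx":-5,"ty":0,"tz":0,"roll":0,"jaw":1}]'
cat >> h.py <<'E'
O=np.array([520,37.5,0]); X=np.array([.981,-.196,0]); Y=np.array([.196,.981,0]); Z=np.array([0,0,1.])
def L(p): return np.array([(p-O)@X,(p-O)@Y,p[2]])
def line():
    """angle of yellow line, deg, from yellow pixels on the shaft in each view"""
    for n in("side","top"):
        d=viewer.get_image(n); hsv=cv2.cvtColor(d["color"],cv2.COLOR_RGB2HSV)
        m=(hsv[...,0]>20)&(hsv[...,0]<35)&(hsv[...,1]>90)&(hsv[...,2]>90)
        A=np.radians(np.arange(-180,180,2)); ys=np.linspace(-55,85,15)
        poly=P(d,[O+y*Y+115*Z+18*s for y in(-62,92) for s in(X,-X,Z,-Z)])
        k=np.zeros(m.shape,np.uint8); cv2.fillConvexPoly(k,cv2.convexHull(poly.astype(np.int32)),1)
        v,u=np.nonzero(m&(k>0)); res=[]
        for a,b in zip(u,v):
            # ray / cylinder intersection
            p0=W(d,a,b,0); p1=W(d,a,b,400); q0=L(p0);q1=L(p1);D=q1-q0; o=q0-[0,0,115]
            c=np.array([D[0]**2+D[2]**2,2*(o[0]*D[0]+o[2]*D[2]),o[0]**2+o[2]**2-324]); disc=c[1]**2-4*c[0]*c[2]
            if disc<0: continue
            h=o+D*(-c[1]+disc**.5)/2/c[0]; res.append((np.degrees(np.arctan2(h[0],h[2])),h[1]))
        res=np.array(res); print(n,len(res), np.round([np.median(res[:,0]),res[:,0].std(),res[:,1].min(),res[:,1].max()],1) if len(res) else "")
        # shaft axis check from depth: shaft top points (bright) local x of centre
E
python3 - <<'E'
from h import *
line()
t=viewer.get_image("top")
for y in(-50,-20,0):
    pts=[]
    for x in np.arange(-25,26,2.):
        u,v=P(t,O+x*X+y*Y+130*Z)[0]; q=L(W(t,round(u),round(v)))
        if q[2]>118: pts.append(q)
    pts=np.array(pts); print(y,len(pts),pts[:,0].min(),pts[:,0].max(),pts[:,2].max(),pts[pts[:,2].argmax()])
crop(t,230,130,400,250,4.5,"t2")
E
```

```text
clock: 5.1
tcp_pos: [411.8, -18.0, 100.5]
tcp_rot: [[0.98, -0.198, 0.003], [-0.198, -0.98, -0.001], [0.003, 0.0, -1.0]]
contact_force: [1.1, 0.1, -0.2]
finger_gap: 0.0
gripper_force: 0.0
side 66 [-58.6  10.  -44.9  81.8]
top 145 [-44.3   6.7 -54.7  86.2]
-50 19 -59.10500114761354 11.88111270799504 417.48783900952765 [-59.10500115 -39.97519026 417.48783901]
-20 17 -19.758491830944568 12.114824136469386 134.99007954216435 [ -4.4163192  -19.39525017 134.99007954]
0 17 -19.73723595140999 11.594076057002898 134.33570545198214 [ -9.01783174   0.88139029 134.33570545]
```

View pics/t2.png

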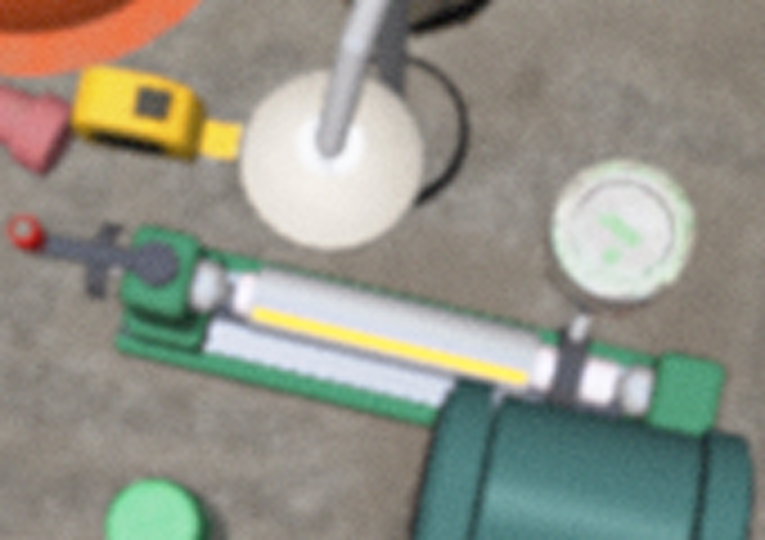

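```bash
python3 - <<'E'
from h import *
from scipy.optimize import least_squares
for n in("top","side"):
    d=viewer.get_image(n); pts=[]
    uv=P(d,[O+y*Y+115*Z+18*s for y in(-50,85) for s in(X,-X,Z,-Z)]); (a,b),(c,e)=uv.min(0),uv.max(0)
    for v in range(int(b),int(e)+1):
        for u in range(int(a),int(c)+1):
            w=W(d,u,v); q=L(w)
            if abs(q[0])<26 and -55<q[1]<85 and 112<q[2]<140: pts.append(q)
    p=np.array(pts); f=lambda k:np.hypot(p[:,0]-k[0]-k[1]*p[:,1],p[:,2]-k[2])-18
    s=least_squares(f,[0,0,115],loss="soft_l1"); print(n,len(p),s.x,np.degrees(s.x[1]),np.abs(s.fun).mean())
E
```

```text
top 870 [-3.39115281e+00  1.54717377e-02  1.14692096e+02] 0.8864652727682371 1.3302791943195333
side 492 [-6.45840068e+00  1.03893976e-02  1.13838536e+02] 0.595268631751656 0.5482549445666782
```

```bash
sed -i 's/^O=.*/O=np.array([515.6,38.4,0]); X=np.array([.978,-.208,0]); Y=np.array([.208,.978,0]); Z=np.array([0,0,1.])/' h.py; python3 -c "
from h import *
line(); print(L(readout.observe()['tcp_pos']))"
```

```text
side 79 [-37.1   6.2 -56.   81.3]
top 148 [-28.9   5.7 -54.7  85.8]
[-89.02127188 -76.37681873  99.52431823]
```

```bash
python3 -m creep '[{"tx":0,"ty":-41,"tz":-5,"roll":0,"jaw":1},{"tx":40,"ty":0,"tz":0,"roll":0,"jaw":1},{"tx":12,"ty":0,"tz":0,"roll":0,"jaw":1},{"tx":5,"ty":0,"tz":0,"roll":0,"jaw":1},{"tx":3,"ty":0,"tz":0,"roll":0,"jaw":1},{"tx":0,"ty":0,"tz":0,"roll":0,"jaw":1}]'; python3 -c "
from h import *
print(L(readout.observe()['tcp_pos']));line()"
```

```text
clock: 6.2
tcp_pos: [478.3, 10.7, 104.2]
tcp_rot: [[0.98, -0.197, -0.001], [-0.197, -0.98, 0.0], [-0.001, 0.0, -1.0]]
contact_force: [-0.3, 0.1, 0.3]
finger_gap: -0.1
gripper_force: 0.0
[-30.71901948 -34.86361371 104.20296531]
side 79 [-37.1   6.2 -56.   81.3]
top 53 [-29.    5.5   8.8  85.8]
```

```bash
python3 -m creep '[{"tx":2,"ty":0,"tz":0,"roll":0,"jaw":1},{"tx":2,"ty":0,"tz":0,"roll":0,"jaw":1},{"tx":2,"ty":0,"tz":0,"roll":0,"jaw":1},{"tx":0,"ty":0,"tz":0,"roll":0,"jaw":1}]'; python3 -c "
from h import *
print(L(readout.observe()['tcp_pos']));line()"
```

```text
clock: 6.8
tcp_pos: [480.7, 10.4, 104.3]
tcp_rot: [[0.98, -0.197, -0.01], [-0.197, -0.98, 0.001], [-0.01, 0.001, -1.0]]
contact_force: [-13.4, 1.7, 9.7]
finger_gap: -0.1
gripper_force: 4.3
[-28.31863081 -34.64001492 104.32631195]
side 94 [-39.7   8.8 -56.   81.3]
top 52 [-29.1   5.5   8.8  85.8]
```

```bash
python3 -m creep '[{"tx":2,"ty":0,"tz":0,"roll":0,"jaw":1},{"tx":0,"ty":0,"tz":-2,"roll":0,"jaw":1},{"tx":0,"ty":0,"tz":-2,"roll":0,"jaw":1},{"tx":0,"ty":0,"tz":-2,"roll":0,"jaw":1},{"tx":0,"ty":0,"tz":0,"roll":0,"jaw":1}]'; python3 -c "
from h import *
print(L(readout.observe()['tcp_pos']));line()"
```

```text
clock: 7.52
tcp_pos: [480.7, 10.5, 106.2]
tcp_rot: [[0.98, -0.196, -0.016], [-0.196, -0.981, 0.002], [-0.016, 0.001, -1.0]]
contact_force: [-10.1, 2.0, -5.0]
finger_gap: 0.2
gripper_force: 5.0
[-28.31443795 -34.59001109 106.16211744]
side 97 [-40.5   9.3 -56.   81.3]
top 51 [-29.2   5.4   9.3  85.8]
```

```bash
python3 -m creep '[{"tx":3,"ty":0,"tz":0,"roll":0,"jaw":1},{"tx":3,"ty":0,"tz":0,"roll":0,"jaw":1},{"tx":0,"ty":0,"tz":-2,"roll":0,"jaw":1},{"tx":0,"ty":0,"tz":-2,"roll":0,"jaw":1},{"tx":0,"ty":0,"tz":-2,"roll":0,"jaw":1},{"tx":0,"ty":0,"tz":0,"roll":0,"jaw":1}]'; python3 -c "
from h import *
print(L(readout.observe()['tcp_pos']));line()"
```

```text
clock: 8.38
tcp_pos: [480.8, 10.4, 108.8]
tcp_rot: [[0.98, -0.196, -0.032], [-0.196, -0.981, 0.005], [-0.032, 0.001, -0.999]]
contact_force: [-20.5, 4.3, -7.3]
finger_gap: -0.0
gripper_force: 10.5
[-28.22468762 -34.61909596 108.79094679]
side 90 [-29.9   6.8 -56.5  81.3]
top 50 [-21.1   4.8   7.6  86.3]
```

```bash
python3 -m creep '[{"tx":2,"ty":0,"tz":-1,"roll":0,"jaw":1},{"tx":0,"ty":0,"tz":-2,"roll":0,"jaw":1},{"tx":0,"ty":0,"tz":-2,"roll":0,"jaw":1},{"tx":0,"ty":0,"tz":-2,"roll":0,"jaw":1},{"tx":0,"ty":0,"tz":0,"roll":0,"jaw":1}]'; python3 -c "
from h import *
print(L(readout.observe()['tcp_pos']));line()"
```

```text
clock: 9.1
tcp_pos: [481.0, 10.4, 114.8]
tcp_rot: [[0.98, -0.196, -0.037], [-0.196, -0.981, 0.006], [-0.038, 0.002, -0.999]]
contact_force: [-24.8, 5.1, -8.0]
finger_gap: -0.1
gripper_force: 12.2
[-27.9934378  -34.61234168 114.79837427]
side 84 [ -8.6   4.8 -55.8  85. ]
top 30 [-0.1  3.4  8.7 85.1]
```

```bash
python3 -m creep '[{"tx":-30,"ty":0,"tz":0,"roll":0,"jaw":1},{"tx":-60,"ty":0,"tz":0,"roll":0,"jaw":1},{"tx":-30,"ty":0,"tz":0,"roll":0,"jaw":1},{"tx":0,"ty":0,"tz":0,"roll":0,"jaw":1}]'; python3 - <<'E'
from h import *
line()
# unwrapped strip: sample each view on the horizontal/vertical plane through the axis
out=[]
for n in("top","side"):
    d=viewer.get_image(n); c=-d["R"].T@d["t"]; 
    a=O+115*Z+20*Y; g=c-a; g-=(g@Y)*Y; g/=np.linalg.norm(g)   # view dir normal to axis
    e=np.cross(Y,g); e/=np.linalg.norm(e)
    if e@X<0:e=-e
    ys=np.linspace(-50,85,270); xs=np.linspace(-30,30,240)
    uv=P(d,[a+(y-20)*Y+x*e for x in xs for y in ys]).reshape(240,270,2).astype(np.float32)
    im=cv2.remap(np.ascontiguousarray(d["color"][:,:,::-1]),uv[...,0],uv[...,1],cv2.INTER_CUBIC)
    out.append(cv2.resize(im,(390,480))); print(n,"view elev toward front deg",np.degrees(np.arctan2(g@X,g[2])))
cv2.imwrite("pics/strip.png",np.hstack(out))
E
```

```text
clock: 9.7
tcp_pos: [375.6, 31.7, 123.3]
tcp_rot: [[0.981, -0.196, 0.001], [-0.196, -0.981, -0.0], [0.001, -0.0, -1.0]]
contact_force: [0.8, -0.1, -0.2]
finger_gap: 0.1
gripper_force: 0.0
side 84 [ -8.6   4.8 -55.8  85. ]
top 91 [ -0.5   3.3 -53.   85.1]
top view elev toward front deg -7.68664557988828
side view elev toward front deg 2.0937605632638285
```

View pics/strip.png

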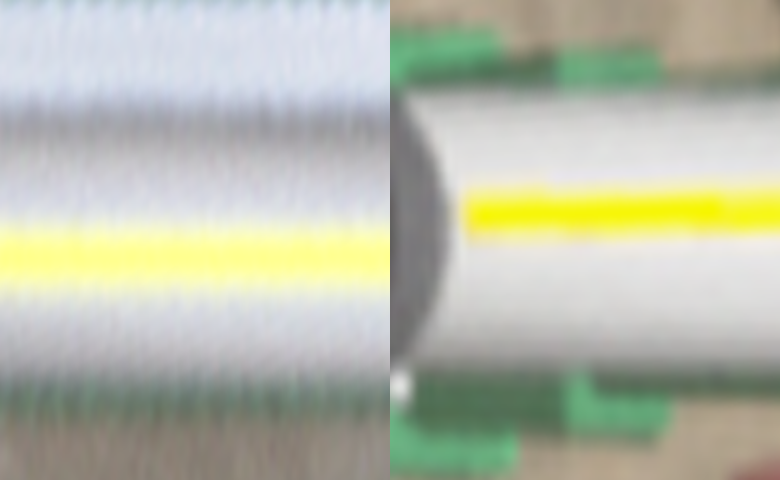

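```bash
python3 - <<'E'
import cv2,numpy as np
im=cv2.imread("pics/strip.png").astype(float)
for n,c0 in(("top",0),("side",390)):
  for a,b in((80,180),(180,280),(280,385)):
    s=im[:,c0+a:c0+b].mean(1); sat=cv2.GaussianBlur((s.max(1)-s.min(1))[:,None],(1,9),0)[:,0]; br=cv2.GaussianBlur(s.mean(1)[:,None],(1,9),0)[:,0]
    w=np.clip((s[:,2]-s[:,0])-40,0,None); w[:150]=0; w[320:]=0
    g=np.gradient(br); print(n,a,"line",round((w*np.arange(480)).sum()/w.sum(),1),"grad up",60+g[60:140].argmin(),60+g[60:140].argmax(),"low",340+g[340:420].argmin(), "br",br[70:130:6].round(),br[350:420:6].round())
E
```

```text
top 80 line 257.7 grad up 102 139 low 378 br [224. 223. 221. 215. 207. 197. 186. 177. 170. 167.] [186. 179. 171. 162. 152. 141. 131. 123. 116. 112. 112. 114.]
top 180 line 257.6 grad up 105 139 low 379 br [224. 224. 222. 218. 211. 201. 190. 179. 170. 165.] [193. 185. 177. 168. 157. 145. 133. 123. 116. 112. 112. 114.]
top 280 line 257.0 grad up 106 139 low 378 br [227. 225. 223. 219. 211. 201. 189. 177. 167. 161.] [197. 190. 182. 171. 160. 149. 138. 128. 121. 117. 117. 119.]
side 80 line 213.6 grad up 60 90 low 357 br [103. 107. 117. 135. 155. 172. 186. 197. 203. 210.] [163. 152. 139. 128. 115. 106. 101.  96.  96.  95.  94.  94.]
side 180 line 213.1 grad up 68 95 low 358 br [131. 130. 136. 147. 162. 176. 186. 195. 204. 209.] [169. 157. 143. 130. 116. 107. 104. 107. 117. 126. 130. 130.]
side 280 line 211.4 grad up 62 101 low 358 br [135. 130. 131. 139. 152. 167. 182. 193. 201. 209.] [172. 161. 144. 130. 114. 102.  97. 103. 118. 136. 150. 156.]
```

```bash
python3 -m creep '[{"tx":0,"ty":0,"tz":-35,"roll":0,"jaw":1},{"tx":0,"ty":0,"tz":-35,"roll":0,"jaw":1},{"tx":0,"ty":0,"tz":-35,"roll":0,"jaw":1},{"tx":0,"ty":0,"tz":-35,"roll":0,"jaw":1},{"tx":0,"ty":-39,"tz":0,"roll":0,"jaw":0.5},{"tx":0,"ty":-39,"tz":0,"roll":0,"jaw":0.5},{"tx":0,"ty":-39,"tz":0,"roll":0,"jaw":0.5},{"tx":0,"ty":-39,"tz":0,"roll":0,"jaw":0.5},{"tx":0,"ty":-39,"tz":0,"roll":0,"jaw":0.5},{"tx":0,"ty":-38,"tz":0,"roll":0,"jaw":0.5},{"tx":34,"ty":0,"tz":0,"roll":0,"jaw":0.5},{"tx":34,"ty":0,"tz":0,"roll":0,"jaw":0.5},{"tx":34,"ty":0,"tz":0,"roll":0,"jaw":0.5},{"tx":34,"ty":0,"tz":0,"roll":0,"jaw":0.5},{"tx":0,"ty":0,"tz":0,"roll":0,"jaw":0.5},{"tx":0,"ty":0,"tz":0,"roll":0,"jaw":0.5}]'
```

```text
clock: 11.9
tcp_pos: [556.4, 233.1, 262.6]
tcp_rot: [[0.98, -0.197, -0.001], [-0.197, -0.98, -0.0], [-0.001, 0.0, -1.0]]
contact_force: [-0.3, -0.0, -0.6]
finger_gap: 43.0
gripper_force: 0.0
```

```bash
python3 -m creep '[{"tx":-2,"ty":0,"tz":30,"roll":0,"jaw":0.5},{"tx":0,"ty":0,"tz":20,"roll":0,"jaw":0.5},{"tx":0,"ty":0,"tz":15,"roll":0,"jaw":0.5},{"tx":0,"ty":0,"tz":13,"roll":0,"jaw":0.5},{"tx":0,"ty":0,"tz":0,"roll":0,"jaw":1},{"tx":0,"ty":0,"tz":0,"roll":0,"jaw":1},{"tx":0,"ty":0,"tz":0,"roll":0,"jaw":1},{"tx":0,"ty":0,"tz":0,"roll":0,"jaw":1}]' 25
```

```text
clock: 12.9
tcp_pos: [554.3, 235.9, 185.3]
tcp_rot: [[0.981, -0.195, 0.001], [-0.195, -0.981, 0.005], [0.0, -0.005, -1.0]]
contact_force: [1.0, 7.4, -4.5]
finger_gap: 15.1
gripper_force: 26.8
```

```bash
python3 - <<'E'
from h import *
p=readout.observe()["tcp_pos"];print(L(p)); piv=np.array([0,139])
R=readout.observe()["tcp_rot"]; k=L(p)[:2]; a0=np.arctan2(-(k-piv)[0],(k-piv)[1]); print("angle",a0)
prev=p[:2]
for a in np.linspace(0,1.45,13)[1:]:
    q=piv+62*np.array([-np.sin(a),np.cos(a)]); w=(O+q[0]*X+q[1]*Y)[:2]; dd=w-prev; prev=w
    print(round(a,2),(R[:2,:2].T@dd).round(1))
E
```

```text
[ -3.26949393 201.2366352  185.3354323 ]
angle 0.052485023208865056
0.12 [-4.2  0.7]
0.24 [-7.4  1.3]
0.36 [-7.2  2.1]
0.48 [-6.9  3. ]
0.6 [-6.5  3.8]
0.72 [-6.   4.5]
0.85 [-5.4  5.2]
0.97 [-4.7  5.8]
1.09 [-4.   6.4]
1.21 [-3.2  6.8]
1.33 [-2.3  7.1]
1.45 [-1.4  7.3]
```

```bash
python3 -m creep '[{"tx":-4.2,"ty":0.7,"tz":0,"roll":0,"jaw":1},{"tx":-7.4,"ty":1.3,"tz":0,"roll":0,"jaw":1},{"tx":-7.2,"ty":2.1,"tz":0,"roll":0,"jaw":1},{"tx":-6.9,"ty":3,"tz":0,"roll":0,"jaw":1},{"tx":-6.5,"ty":3.8,"tz":0,"roll":0,"jaw":1},{"tx":-6,"ty":4.5,"tz":0,"roll":0,"jaw":1},{"tx":-5.4,"ty":5.2,"tz":0,"roll":0,"jaw":1},{"tx":-4.7,"ty":5.8,"tz":0,"roll":0,"jaw":1},{"tx":-4,"ty":6.4,"tz":0,"roll":0,"jaw":1},{"tx":-3.2,"ty":6.8,"tz":0,"roll":0,"jaw":1},{"tx":-2.3,"ty":7.1,"tz":0,"roll":0,"jaw":1},{"tx":0,"ty":0,"tz":0,"roll":0,"jaw":1}]'
```

```text
clock: 14.4
tcp_pos: [482.2, 203.9, 185.1]
tcp_rot: [[0.981, -0.192, -0.013], [-0.192, -0.981, 0.01], [-0.015, -0.007, -1.0]]
contact_force: [-16.1, 12.0, 1.3]
finger_gap: 14.9
gripper_force: 27.5
```

```bash
python3 -m creep '[{"tx":2,"ty":4,"tz":0,"roll":0,"jaw":1},{"tx":1,"ty":3,"tz":0,"roll":0,"jaw":1},{"tx":0,"ty":3,"tz":0,"roll":0,"jaw":1},{"tx":0,"ty":0,"tz":0,"roll":0,"jaw":1}]'
```

```text
clock: 14.9
tcp_pos: [481.2, 198.4, 185.2]
tcp_rot: [[0.982, -0.189, -0.018], [-0.188, -0.982, 0.02], [-0.021, -0.016, -1.0]]
contact_force: [-21.9, 25.0, 3.4]
finger_gap: 14.9
gripper_force: 28.7
```

```bash
python3 -m creep '[{"tx":0,"ty":0,"tz":0,"roll":0,"jaw":0.6},{"tx":0,"ty":0,"tz":0,"roll":0,"jaw":0.6},{"tx":0,"ty":0,"tz":0,"roll":0,"jaw":0.6},{"tx":0,"ty":0,"tz":-20,"roll":0,"jaw":0.6},{"tx":0,"ty":0,"tz":-40,"roll":0,"jaw":0.6},{"tx":0,"ty":0,"tz":-20,"roll":0,"jaw":0.6},{"tx":-40,"ty":0,"tz":0,"roll":0,"jaw":0.6},{"tx":-40,"ty":0,"tz":0,"roll":0,"jaw":0.6},{"tx":-40,"ty":0,"tz":0,"roll":0,"jaw":0.6},{"tx":-40,"ty":0,"tz":0,"roll":0,"jaw":0.6},{"tx":0,"ty":0,"tz":0,"roll":0,"jaw":0.6}]'
python3 - <<'E'
from h import *
line()
d=viewer.get_image("top"); hsv=cv2.cvtColor(d["color"],cv2.COLOR_RGB2HSV)
m=((hsv[...,0]<8)|(hsv[...,0]>172))&(hsv[...,1]>130)&(hsv[...,2]>60); m[:, :225]=0;m[:,300:]=0;m[:165]=0;m[230:]=0
v,u=np.nonzero(m); q=L(W(d,u.mean(),v.mean(),185)); print(len(u),u.mean(),v.mean(),q,np.arctan2(-q[0],q[1]-139))
crop(d,230,130,400,250,4.5,"t3")
E
```

```text
clock: 16.27
tcp_pos: [331.2, 220.1, 266.2]
tcp_rot: [[0.981, -0.196, 0.002], [-0.196, -0.981, 0.001], [0.002, -0.001, -1.0]]
contact_force: [0.2, -0.1, 0.1]
finger_gap: 33.9
gripper_force: 0.0
side 84 [ -8.6   4.8 -55.8  85. ]
top 94 [ -0.6   3.3 -53.   85.1]
19 252.52631578947367 212.3684210526316 [-61.55582104 146.66308401 185.        ] 1.446943520008721
```

View pics/t3.png

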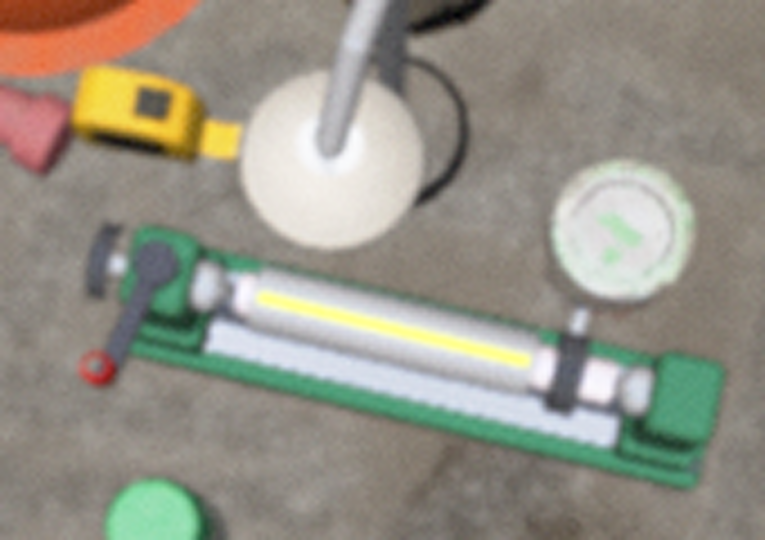

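```bash
python3 -c "
from cell import order
print(order.sign_off())"
```

```text
the job is handed in; nothing more can be done
None
```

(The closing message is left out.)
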